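# Load the pigment jars and slide their tray into the shaker

## Robot

A 6-joint arm with a two-finger parallel gripper is mounted at the origin on the work surface. World frame = base frame: x ahead of the robot, y to its left, z up, the work surface at z = 0. Lengths are in m, angles in rad, forces in N, time in s.
With the tool pointing down it reaches from about 0.35 to 0.85 m from the base axis. Payload 8.1 kg.
Tool frame: the origin (TCP) lies midway between the tips of the shut fingers; the grasp point (between the pads) lies 19 mm behind it; z points along the fingers, y is the line along which they close (so a half turn about z gives the same grasp; the last joint's range is limited). The gripper opens to 85 mm and grips with 20 to 120 N. Pads are 22 mm wide; open, the fingers measure 114 mm over their backs; the gripper's body (76 mm by 85 mm) begins 54 mm behind the grasp point. The pads swing forward as they close: fully open they stand 13 mm farther back than shut.
Start: joints at [-1.205, 0.13, 1.488, -0, 1.523, -0.085], TCP at [0.261, -0.54, 0.231] pointing down, gripper open.
Joint ranges: [-2.96, 2.96], [-0.89, 2.26], [0.02, 2.5], [-1.34, 4.48], [0, 2.73], [-2.66, 2.66]. Speed limits (rad/s): [2.39, 2.39, 2.79, 3.14, 3.14, 3.14].

## Interface

Orientations are given as a unit quaternion [x, y, z, w].
In Python, from plant import r gives the robot as it stands.
- The arm moves only by the shell command python3 -m inch 'ROWS'. ROWS is JSON, one flat list of numbers, 5 for each row, row after row: the finger opening in m, from 0 to 0.0854, then the shift along the tool's x, y, z in m, then the turn about the tool's z in units of 10 degrees (1.0 is 10 degrees). A call has exactly 8 rows; each row shifts and turns the commanded pose from where the row before left it, along the tool's axes as they then stand; what a row does not reach is not made up. A row lasts 1/8 s, in which the tool goes at most 62.5 mm and 10.7 degrees, less where a joint would pass 70% of its speed; a pose out of reach is approached as far as the arm can. A call with a gripper value outside its range is refused whole. The fingers move at their own pace and stop on an object; the grip force is fixed at half the most. Time passes only in rows, so rows that do not move let the fingers close, or fill a call up. It gives the time, the measured TCP pose, the force, the opening and the grip force at its end, in the units of the state.
- r.observe(): the state, without advancing time (a new reading comes with each control period).
- r.capture(name): name is "scene" or "top"; returns the picture (420x560x3 uint8, blue, green, red); there is no depth.
- r.calibration(name): a dict with "fx", "fy", "cx", "cy" (pixels), "k1" (the pictures are not rectified: a ray, as slopes to the right and down, at radius r is drawn at 1 + k1 r^2 times it, then the intrinsics apply), "extrinsics" (4x4, takes a point from camera to world coordinates). Camera axes: x right, y up, looking along -z (the intrinsics and any distortion apply to the point x, -y, -z); pixel columns grow to the right and rows downward; lengths in m; the calibration is good to about 2 mm. A picture is of the moment at which its call begins. calibration takes no time and is no camera call.
- r.hand_in(): hands the job in; it is judged then, once.
Trained networks look in the newest picture that a camera, given by its name, has taken for a name from the list of things; names that differ only in an ending like _2 or _b are one class to them, and where a whole thing is asked for, a point or a joint stands for the part that bears it (a point fixed in the world has none). Each returns a list of dicts, best first, with "conf" (0 to 1); they miss things now and then, are a little off and sometimes report something else, mostly with a low value. They report only what shows in the picture. A call takes as long as a camera call. They do not tell look-alikes from the thing itself.
- r.boxes_of(camera, name): "bbox" ([left, top, width, height] in pixels, round what is visible of it).
- r.regions_of(camera, name): "pixels" (420x560 bool, what is visible of it) and "bbox" ([left, top, width, height] in pixels, round what is visible of it).
- r.mark_of(camera, name): "pixel" ([row, column] in pixels: a listed point, or the origin of a listed thing).
The state is a dict: "t": time; "qpos": joint angles; "qd": joint speeds; "effort": joint torques, N m; "tcp_pos": TCP position; "tool_rot": TCP orientation; "wrist_force": force on the tool from outside, world axes, zero at the start; "moment": the same for the moment, N m; "width": finger opening in m; "grasp_force": force on a finger pad.
Only numpy, scipy, OpenCV 4.12 (cv2) and the standard library are available. Lean on these libraries where they do the work, as an engineer would, in place of code of your own. Each camera call takes 0.05 s, during which the arm holds its last target. There are 200 camera calls.

## Task

Get the pigment jars ready for shaking: stand every lidded pigment jar upright in the carrier tray where it lies on the bench, one to a pocket; if open jars have been left in the tray take them out first and leave them standing on the bench. Then set the loaded tray on the front of the shaker's platform, slide it between the guides and under their lips until it is fully home against the back stop, and swing the catch shut across its front. Leave the tin, the bottle and any other open jar standing.

Things in the scene. Friction and masses are not known exactly. Their poses are not given: they have to be found in the camera images.
- shaker: Bench platform shaker, fixed: grey housing under a flat aluminium platform 230 mm wide (y), x = -175 to +140 mm, top 90 mm above the bench. Origin on the bench under the machine; its x axis is the way the tray slides in, away from the robot. The steel back stop's face is at x = 124 mm. The platform in front of x = -60 mm is open and flat.
- guide_mouth (a point): Middle of the guides' mouth, on the platform (x = -60, z = 90 mm in the shaker's frame). Behind it flared walls narrow to two guide walls with inner faces at y = +-93.5 mm from x = -35 mm on. Inward lips on the walls, reaching in to y = +-83 mm, have their underside 10 mm above the platform from x = -15 mm on; their front ends bend up, to x = -40 mm.
- tray_home (a point): Point on the platform's top where the tray's origin lies when the tray is fully home against the back stop (x = 40 mm, y = 0, z = 90 mm in the shaker's frame; same axes as the shaker).
- catch (a joint): Swing catch: flat arm on a vertical pivot by the right-hand guide's mouth (seen from the robot). 0 = shut against its stop, arm along the shaker's +y across the tray's front; grows to 1.9 rad as it swings towards the robot; from 1.45 rad on it is out of the tray's way. It stays where left, moves at about 1 N, starts anywhere. Shut, it clears a tray at home by 3 mm; a tray farther out blocks it.
- catch_pivot (a point): Top of the catch's pivot, on its axis (x = -52, y = -116, z = 116 mm in the shaker's frame).
- catch_knob (a point): Top centre of the catch's upright black knob, 18 mm diameter, 45 mm tall, top 164 mm above the bench, standing on a tab 12 mm in front of the arm near its free end, 82 mm from the pivot. The arm and tab below it lie 103 to 113 mm above the bench.
- tray_handle (a point): Top centre of the tray's handle, an upright plywood plate 70 mm long (x of the tray), 12 mm thick (y), rising from the middle of the tray to 106 mm above its underside.
- tray: Carrier tray, 0.3 kg. Base plate 168 (x) by 180 (y) by 5 mm; its y edges stand out 13 mm beyond the rim and run under the lips. Rim top at 35 mm; two dividers (along x 8 mm thick, along y 10 mm, top at 33 mm) make four pockets 75 (x) by 69 (y) mm centred at x = +-42.5, y = +-39.5. Origin: centre of underside; x = sliding axis, either end leads.
- jar_1: Lidded pigment jar: squat glass, 54 mm diameter, black lid 53 mm diameter, 62 mm tall overall (lid the top 16 mm), about 0.13 kg. Origin: centre of the underside, z up. Starts upright on the bench. May be absent.
- jar_2: Lidded pigment jar: squat glass, 54 mm diameter, black lid 53 mm diameter, 62 mm tall overall (lid the top 16 mm), about 0.13 kg. Origin: centre of the underside, z up. Starts upright on the bench. May be absent.
- jar_3: Lidded pigment jar: squat glass, 54 mm diameter, black lid 53 mm diameter, 62 mm tall overall (lid the top 16 mm), about 0.13 kg. Origin: centre of the underside, z up. Starts upright on the bench. May be absent.
- jar_4: Lidded pigment jar: squat glass, 54 mm diameter, black lid 53 mm diameter, 62 mm tall overall (lid the top 16 mm), about 0.13 kg. Origin: centre of the underside, z up. Starts upright on the bench. May be absent.
- open_jar_1: Open glass jar without lid, 52 mm diameter, 88 mm tall, wall 3.5 mm, 0.13 kg. Origin: centre of the underside, z up. May be absent; else it starts on the bench or standing in the tray, on its floor.
- open_jar_2: Open glass jar without lid, 52 mm diameter, 88 mm tall, wall 3.5 mm, 0.13 kg. Origin: centre of the underside, z up. May be absent; else it starts on the bench or standing in the tray, on its floor.
- open_jar_3: Open glass jar without lid, 52 mm diameter, 88 mm tall, wall 3.5 mm, 0.13 kg. Origin: centre of the underside, z up. May be absent; else it starts on the bench or standing in the tray, on its floor.
- tin: Small steel tin with a paper label, 68 mm diameter, 85 mm tall, standing among the jars; leave standing. Origin: centre of the underside.
- oil_bottle: Amber bottle, 60 mm diameter, 165 mm tall, on the bench behind the jars; leave standing. Origin: centre of the underside.
Things that resemble listed ones, but are neither listed nor needed, are in the scene too. What is shaped like the tray but orange is not meant. Leave any green or purple look-alike of the jar_2 alone.

How it is judged:
On the way, in this order (a step that is already met when the one before it is completed fails the run):
1. on the bench, every lidded jar present stands upright in the tray and no open jar is in the tray (x of jar_1 in the frame of tray between -0.084 and 0.084 m and y of jar_1 in the frame of tray between -0.074 and 0.074 m and z of jar_1 in the frame of tray between -0.003 and 0.015 m and angle between each of jar_1, jar_2, jar_3, jar_4's own z axis and vertical below 0.2 rad and x of jar_2 in the frame of tray between -0.084 and 0.084 m and y of jar_2 in the frame of tray between -0.074 and 0.074 m and z of jar_2 in the frame of tray between -0.003 and 0.015 m and x of jar_3 in the frame of tray between -0.084 and 0.084 m and y of jar_3 in the frame of tray between -0.074 and 0.074 m and z of jar_3 in the frame of tray between -0.003 and 0.015 m and x of jar_4 in the frame of tray between -0.084 and 0.084 m and y of jar_4 in the frame of tray between -0.074 and 0.074 m and z of jar_4 in the frame of tray between -0.003 and 0.015 m and horizontal distance between each of open_jar_1, open_jar_2, open_jar_3 and tray above 0.105 m and height (world z) of tray below 0.012 m and angle between tray's own z axis and vertical below 0.06 rad), for 0.2 s.
2. the loaded tray is fully home in the shaker's guides (x of jar_1 in the frame of tray between -0.084 and 0.084 m and y of jar_1 in the frame of tray between -0.074 and 0.074 m and z of jar_1 in the frame of tray between -0.003 and 0.015 m and angle between each of jar_1, jar_2, jar_3, jar_4's own z axis and vertical below 0.2 rad and x of jar_2 in the frame of tray between -0.084 and 0.084 m and y of jar_2 in the frame of tray between -0.074 and 0.074 m and z of jar_2 in the frame of tray between -0.003 and 0.015 m and x of jar_3 in the frame of tray between -0.084 and 0.084 m and y of jar_3 in the frame of tray between -0.074 and 0.074 m and z of jar_3 in the frame of tray between -0.003 and 0.015 m and x of jar_4 in the frame of tray between -0.084 and 0.084 m and y of jar_4 in the frame of tray between -0.074 and 0.074 m and z of jar_4 in the frame of tray between -0.003 and 0.015 m and x of tray in the frame of tray_home between -0.008 and 0.006 m and y of tray in the frame of tray_home between -0.008 and 0.008 m and z of tray in the frame of tray_home between -0.004 and 0.006 m and angle between the x axis of tray and the x axis of shaker, either way round below 0.08 rad), for 0.2 s.
At the end, for the whole second after the job is handed in: Every lidded jar present stands upright on the tray's floor; the tray lies flat under the lips within 8 mm of home and square to 0.08 rad; the catch is shut (under 0.12 rad); any open jar stands upright on the bench; all at rest (all of step 2 and value of joint catch below 0.12 rad and linear speed of each of tray, jar_1, jar_2, jar_3, jar_4 below 0.02 m/s and height (world z) of each of open_jar_1, open_jar_2, open_jar_3 below 0.012 m and angle between each of open_jar_1, open_jar_2, open_jar_3's own z axis and vertical below 0.2 rad); the robot touches nothing.
It fails at once if the tin or the oil bottle is knocked over (angle between any of tin, oil_bottle's own z axis and vertical above 0.6 rad).
Of jar_1, jar_2, jar_3, jar_4 only 3 to 4 are there at a start; the rules pass over those that are not, and their reading is None.
Of open_jar_1, open_jar_2, open_jar_3 only 1 to 2 are there at a start; the rules pass over those that are not, and their reading is None.
At some moment in a run one of jar_1, jar_2, jar_3, jar_4 may be knocked a few centimetres aside while the robot is not near it.
Once in a run the grip may slacken for a moment while it holds something.
It also fails if it takes over 200 s, if anything falls off the work surface, if the arm or the gripper's body presses on something with over 40 N, if the wrist force passes 120 N, or if a joint passes its speed limit or range.

## Working session

There is one attempt and no reset: what is moved stays moved. The work goes in short steps, Python scripts to look and compute and a shell command to move; the robot and the scene stay as the last step left them, time stands still between calls to the robot, and variables do not carry over. Pictures are saved under pics/ and viewed, at most 14 in all, crops included, and the job is handed in when it is done.

```bash
ls; mkdir -p pics; cat > h.py <<'E'
import numpy as np, cv2
from plant import r
from scipy.spatial.transform import Rotation as R
def ray(cam,px):
    c=r.calibration(cam);E=np.array(c["extrinsics"])
    row,col=px
    K=np.array([[c["fx"],0,c["cx"]],[0,c["fy"],c["cy"]],[0,0,1.]])
    u=cv2.undistortPoints(np.array([[[col,row]]],float),K,np.array([c["k1"],0,0,0.]))[0,0]
    d=E[:3,:3]@np.array([u[0],-u[1],-1.])
    return E[:3,3],d
def at(cam,px,z):
    o,d=ray(cam,px); return o+d*(z-o[2])/d[2]
def proj(cam,P):
    c=r.calibration(cam);E=np.array(c["extrinsics"])
    p=E[:3,:3].T@(np.array(P,float)-E[:3,3]); x,y=p[0]/-p[2],-p[1]/-p[2]
    s=1+c["k1"]*(x*x+y*y)
    return np.array([c["cy"]+c["fy"]*y*s,c["cx"]+c["fx"]*x*s])
E
python3 - <<'E'
from h import *
s=r.observe();print({k:np.round(v,3).tolist() for k,v in s.items()})
for c in("scene","top"):
    cv2.imwrite(f"pics/{c}0.png",r.capture(c)); cal=r.calibration(c);print(c,cal["fx"],cal["k1"],np.round(cal["extrinsics"],3).tolist())
    for n in("jar_1","open_jar_1","tray","tin","oil_bottle","catch_knob","catch_pivot","tray_handle","tray_home","guide_mouth","shaker"):
        print(n,[(np.round(m["pixel"]).tolist(),round(m["conf"],2)) for m in r.mark_of(c,n)])
E
```

```text
pics
{'t': 0.0, 'qpos': [-1.205, 0.131, 1.489, -0.0, 1.523, -0.085], 'qd': [0.001, -0.002, -0.0, 0.001, 0.0, -0.001], 'effort': [0.001, -56.94, -50.055, -0.0, 0.015, -0.0], 'tcp_pos': [0.261, -0.54, 0.23], 'tool_rot': [0.975, 0.223, -0.0, -0.001], 'wrist_force': [-0.643, -0.246, 0.204], 'moment': [0.014, 0.017, -0.047], 'grasp_force': 0.0, 'width': 0.085}
scene 540.2237156447836 -0.07246927157192565 [[0.543, -0.673, 0.502, 1.206], [0.84, 0.443, -0.313, -0.495], [-0.012, 0.591, 0.806, 1.294], [0.0, 0.0, 0.0, 1.0]]
jar_1 [([286.0, 177.0], 0.91), ([287.0, 330.0], 0.88), ([310.0, 194.0], 0.86), ([339.0, 223.0], 0.8), ([279.0, 222.0], 0.75)]
open_jar_1 [([352.0, 302.0], 0.87)]
tray [([211.0, 153.0], 0.86), ([250.0, 273.0], 0.65)]
tin [([310.0, 290.0], 0.95)]
oil_bottle [([176.0, 315.0], 0.65), ([366.0, 261.0], 0.6)]
catch_knob [([177.0, 312.0], 0.56)]
catch_pivot [([200.0, 335.0], 0.81)]
tray_handle [([230.0, 271.0], 0.76), ([188.0, 140.0], 0.61)]
tray_home [([212.0, 388.0], 0.7)]
guide_mouth []
shaker [([220.0, 376.0], 0.8), ([200.0, 336.0], 0.63)]
top 402.48024613395694 0.039210780695915784 [[0.028, 0.998, -0.064, 0.415], [-1.0, 0.028, 0.001, -0.058], [0.003, 0.064, 0.998, 1.027], [0.0, 0.0, 0.0, 1.0]]
jar_1 [([192.0, 391.0], 0.9), ([131.0, 264.0], 0.74), ([151.0, 382.0], 0.68), ([228.0, 391.0], 0.63), ([202.0, 347.0], 0.59), ([138.0, 309.0], 0.5)]
open_jar_1 [([92.0, 332.0], 0.82)]
tray [([205.0, 283.0], 0.79), ([337.0, 369.0], 0.76), ([207.0, 285.0], 0.75)]
tin [([138.0, 312.0], 0.56)]
oil_bottle [([103.0, 363.0], 0.84)]
catch_knob [([152.0, 150.0], 0.67), ([220.0, 202.0], 0.58)]
catch_pivot [([186.0, 197.0], 0.75)]
tray_handle [([205.0, 283.0], 0.93), ([350.0, 381.0], 0.71), ([102.0, 362.0], 0.69)]
tray_home [([149.0, 151.0], 0.87)]
guide_mouth [([196.0, 150.0], 0.72), ([203.0, 285.0], 0.71)]
shaker [([176.0, 160.0], 0.89)]
```

View pics/scene0.png

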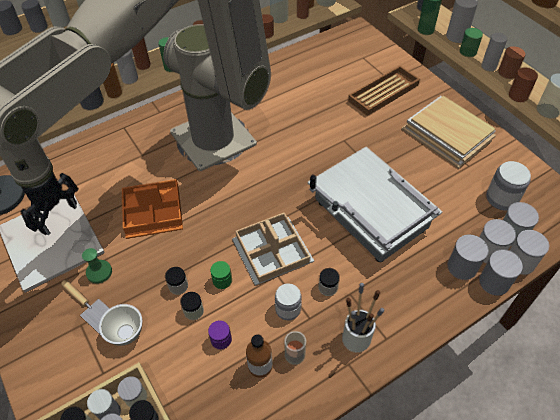

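View pics/top0.png

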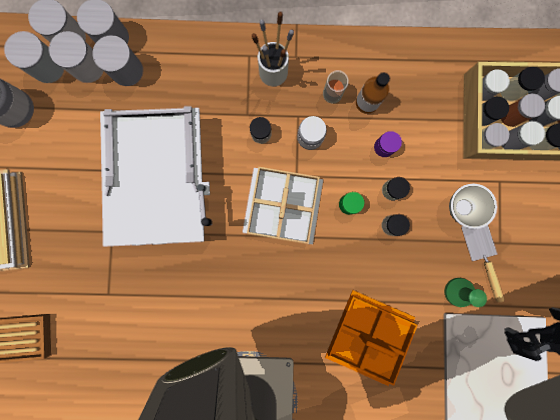

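The top view shows three black-lidded jars at about (row 129, col 261), (188, 397) and (225, 397). Look-alikes for a jar are the green jar (203, 352), the purple jar (144, 388), the tin (132, 312), and the black lids in the crate at (110, 520). The wooden tray is at (205, 283), and the orange one at (337, 372) is not meant. The one visible open jar is at (87, 337). The shaker is at (176, 152), with its catch swung towards the robot and the knob at (222, 206). I choose the three black-lidded jars and the wooden tray, and will check them in a close crop.

```bash
python3 - <<'E'
from h import *
im=cv2.imread("pics/top0.png"); cr=im[60:260,90:420]
cv2.imwrite("pics/crop0.png",cv2.resize(cr,None,fx=2.4,fy=2.4,interpolation=cv2.INTER_CUBIC))
sc=cv2.imread("pics/scene0.png")
r.capture("top")
def lst(n): 
    for m in r.regions_of("top",n):
        p=m["pixels"]; ys,xs=np.nonzero(p); g=cv2.cvtColor(im,cv2.COLOR_BGR2HSV)[p]
        c=np.array([ys.mean(),xs.mean()]); (q,_),rad,_=[*cv2.minEnclosingCircle(np.c_[xs,ys].astype(np.float32)),0][0:1][0] and (c,0),0,0
        print(n,round(m["conf"],2),m["bbox"],np.round(c,1),"HSV",np.median(g,0),p.sum())
lst("jar_1");lst("open_jar_1")
# dark lid blobs
g=im.max(2); d=((g<55)*255).astype(np.uint8); n,l,st,ce=cv2.connectedComponentsWithStats(d)
for i in range(1,n):
    if 150<st[i,4]<1500 and 90<ce[i,0]<430 and 60<ce[i,1]<260: 
        print("dark",st[i],np.round(ce[i],1),np.round(at("top",ce[i][::-1],.06),4))
for m in r.regions_of("top","tray"):
    ys,xs=np.nonzero(m["pixels"]); print("tray",m["conf"],m["bbox"],cv2.minAreaRect(np.c_[xs,ys].astype(np.float32)))
for cam,n,z in (("top","tray_handle",.106),("scene","tray_handle",.106),("top","tray_home",.09),("scene","tray_home",.09),("top","guide_mouth",.09),("top","catch_pivot",.116),("scene","catch_pivot",.116),("top","catch_knob",.164),("scene","catch_knob",.164),("top","tin",0),("scene","tin",0),("top","open_jar_1",0),("scene","open_jar_1",0),("scene","jar_1",0),("top","jar_1",0),("top","oil_bottle",0)):
    if cam=="scene" and n=="tray_handle": r.capture("scene")
    print(cam,n,[(np.round(at(cam,m["pixel"],z)[:2],3).tolist(),round(m["conf"],2)) for m in r.mark_of(cam,n)])
E
```

```text
jar_1 0.94 [380.0, 179.9, 31.6, 20.7] [188.5 395.3] HSV [120.  26.  40.] 513
jar_1 0.88 [339.1, 191.0, 24.4, 25.3] [202.9 350.9] HSV [ 68. 191. 159.] 452
jar_1 0.71 [381.3, 215.9, 28.9, 19.4] [224.8 394.9] HSV [120.  26.  40.] 545
jar_1 0.63 [251.4, 114.5, 19.6, 30.7] [130.1 260.5] HSV [120.  23.  45.] 494
jar_1 0.62 [374.7, 133.5, 25.7, 21.2] [144.1 387.3] HSV [139. 168. 169.] 499
open_jar_1 0.69 [321.5, 71.6, 28.3, 31.7] [ 86.  335.2] HSV [ 14.  74. 114.] 598
dark [250 117  21  23 365] [259.9 128.2] [ 0.6677 -0.0112  0.06  ]
dark [387 178  23  21 380] [397.8 187.7] [ 0.5313 -0.3477  0.06  ]
dark [387 215  23  21 392] [397.6 224.7] [ 0.4421 -0.348   0.06  ]
tray 0.89 [321.6, 289.5, 98.0, 97.8] ((372.387939453125, 338.5948486328125), (75.5011978149414, 74.5820541381836), 23.198589324951172)
top tray_handle [([0.159, -0.298], 0.9), ([0.482, -0.07], 0.71)]
scene tray_handle [([0.157, -0.303], 0.9), ([0.494, -0.071], 0.58)]
top tray_home [([0.6, 0.239], 0.76)]
scene tray_home [([0.6, 0.236], 0.78)]
top guide_mouth [([0.495, 0.233], 0.85)]
top catch_pivot [([0.517, 0.122], 0.76)]
scene catch_pivot [([0.508, 0.126], 0.8), ([0.61, 0.222], 0.33)]
top catch_knob [([0.438, 0.089], 0.53)]
scene catch_knob [([0.428, 0.109], 0.52)]
top tin [([0.663, -0.14], 0.61)]
scene tin [([0.671, -0.135], 0.73)]
top open_jar_1 [([0.78, -0.192], 0.65)]
scene open_jar_1 [([0.774, -0.176], 0.57)]
scene jar_1 [([0.648, -0.334], 0.87), ([0.525, -0.353], 0.73), ([0.438, -0.348], 0.71), ([0.675, -0.006], 0.69), ([0.501, -0.238], 0.56), ([0.561, 0.235], 0.32)]
top jar_1 [([0.496, -0.237], 0.94), ([0.651, -0.334], 0.83), ([0.442, -0.355], 0.73), ([0.684, -0.012], 0.66), ([0.524, -0.346], 0.61)]
top oil_bottle [([0.764, -0.279], 0.75)]
```

View pics/crop0.png

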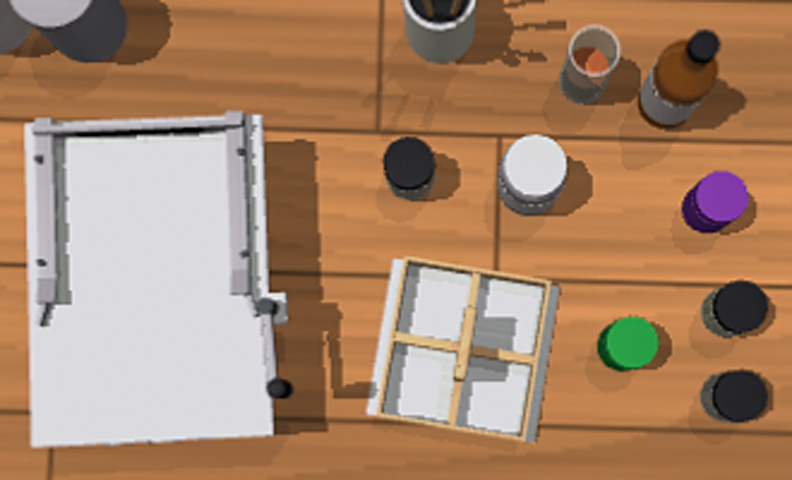

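The crop confirms an empty wooden tray, three black-lidded jars and a catch standing open near 1.7 rad. Next I fit the tray and shaker poses.

```bash
cat > fit.py <<'E'
from h import *
from scipy.optimize import least_squares
def fit(cam,P,px,x0,z0=0):
    P=np.array(P);px=np.array(px)
    def W(v): c,s=np.cos(v[2]),np.sin(v[2]); return np.c_[v[0]+c*P[:,0]-s*P[:,1],v[1]+s*P[:,0]+c*P[:,1],P[:,2]+z0]
    f=lambda v:(np.array([proj(cam,w) for w in W(v)])-px).ravel()
    s=least_squares(f,x0); return s.x,np.round(s.fun,1)
def crop2px(L): return [[60+b/2.4,90+a/2.4] for a,b in L]
E
python3 - <<'E'
from fit import *
T=[[.084,.077,.035],[.084,-.077,.035],[-.084,-.077,.035],[-.084,.077,.035]]
print("tray",fit("top",T,crop2px([(406,258),(554,282),(527,440),(380,413)]),[.488,-.07,-.17]))
H=[[.035,0,.106],[-.035,0,.106]]
print("handle",fit("top",H,crop2px([(472,308),(460,378)]),[.488,-.07,-.17]))
S=[[-.175,.115,.09],[-.175,-.115,.09],[.14,.115,.09]]
print("shaker",fit("top",S,crop2px([(33,446),(273,436),(25,125)]),[.56,.235,.02]))
im=cv2.imread("pics/scene0.png")
v,_=fit("top",S,crop2px([(33,446),(273,436),(25,125)]),[.56,.235,.02])
c,s=np.cos(v[2]),np.sin(v[2]); 
for p in [(-.175,.115,.09),(-.175,-.115,.09),(.14,.115,.09),(.14,-.115,.09),(-.052,-.116,.116)]:
    q=proj("scene",[v[0]+c*p[0]-s*p[1],v[1]+s*p[0]+c*p[1],p[2]]);cv2.circle(im,(int(q[1]*4),int(q[0]*4)),6,(0,0,255),-1,shift=2)
t,_=fit("top",T,crop2px([(406,258),(554,282),(527,440),(380,413)]),[.488,-.07,-.17]); c,s=np.cos(t[2]),np.sin(t[2])
for p in T+[[.084,.09,.005],[-.084,.09,.005],[-.084,-.09,.005],[.084,-.09,.005]]+H:
    q=proj("scene",[t[0]+c*p[0]-s*p[1],t[1]+s*p[0]+c*p[1],p[2]]);cv2.circle(im,(int(q[1]*4),int(q[0]*4)),4,(0,0,255),-1,shift=2)
for j in [(.6677,-.0112),(.5313,-.3477),(.4421,-.348)]:
    q=proj("scene",[*j,.062]);cv2.circle(im,(int(q[1]*4),int(q[0]*4)),4,(0,0,255),-1,shift=2)
cv2.imwrite("pics/ov.png",cv2.resize(im[140:320,150:450],None,fx=2.6,fy=2.6))
E
```

```text
tray (array([ 0.48382874, -0.07651602, -0.14208308]), array([-1.1,  0.5, -0.6, -0.1,  0.5,  0.1,  1.1, -0.5]))
handle (array([ 0.48356952, -0.07432985, -0.14259187]), array([-0.4,  0.1,  0.4, -0.1]))
shaker (array([0.55584866, 0.2364333 , 0.07454209]), array([ 0.6, -0.3, -0.2,  0.2, -0.4,  0.1]))
```

View pics/ov.png

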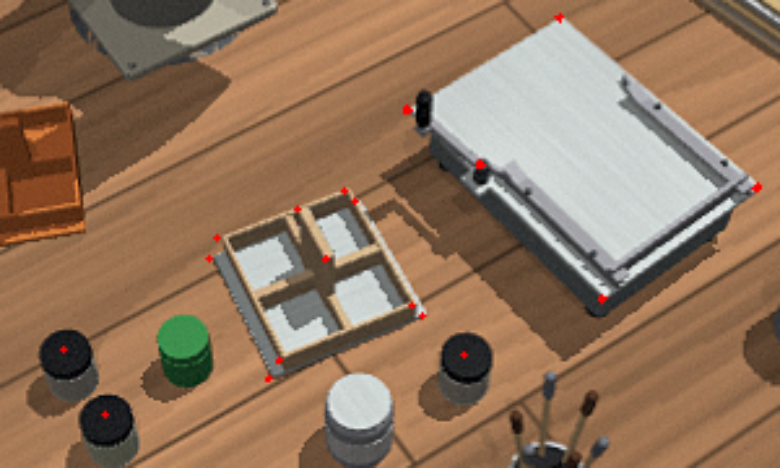

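The fits from the two cameras agree to within 2–3 mm. Tray: (0.484, -0.075), yaw -0.142. Shaker: (0.556, 0.236), yaw 0.075. First I turn the tool so its y axis lies along the tray's x.

```bash
cat > d.py <<'E'
import sys
from h import *
s=r.observe(); x=[float(a) for a in sys.argv[1:]]
M=R.from_quat(s["tool_rot"]).as_matrix(); yaw=np.degrees(np.arctan2(M[1,1],M[0,1]))
d=M.T@(np.array(x[:3])-s["tcp_pos"])
print("t%.1f"%s["t"],"tcp",np.round(s["tcp_pos"],4),"toolY deg %.1f"%yaw,"w %.4f"%s["width"],"F",np.round(s["wrist_force"],1),"mm in tool axes",np.round(d*1000,1), "turn units %.2f"%(-(x[3]-yaw)/10) if len(x)>3 else "")
E
python3 -m inch '[0.072,0,0,0,-0.93, 0.072,0,0,0,-0.93, 0.072,0,0,0,-0.93, 0.072,0,0,0,-0.93, 0.072,0,0,0,-0.93, 0.072,0,0,0,-0.93, 0.072,0.05,0.03,0,0, 0.072,0.05,0.03,0,0]'
python3 d.py .442 -.348 .037 -8.1
```

```text
t: 3.25
tcp_pos: [0.3357, -0.4491, 0.2312]
tool_rot: [0.757, 0.653, 0.0, 0.0]
wrist_force: [1.7, 0.7, 0.1]
width: 0.0719
grasp_force: 0.0
t3.2 tcp [ 0.3357 -0.4491  0.2312] toolY deg -8.5 w 0.0719 F [1.7 0.7 0.1] mm in tool axes [115.7  90.2 194.2] turn units -0.04
```

```bash

python3 -m inch '[0.072,0.04,0.03,0,0, 0.072,0.04,0.03,0,0, 0.072,0.0357,0.0302,0,0, 0.072,0,0,0.05,0, 0.072,0,0,0.05,0, 0.072,0,0,0.05,0, 0.072,0,0,0.044,0, 0.072,0,0,0,0]'
python3 d.py .442 -.348 .037 -8.1
python3 -m inch '[0.045,0,0,0,0, 0.045,0,0,0,0, 0.045,0,0,0,0, 0.045,0,0,0,0, 0.045,0,0,-0.02,0, 0.045,0,0,-0.04,0, 0.045,0,0,-0.04,0, 0.045,0,0,-0.02,0]'
python3 d.py .484 -.075 .15 -8.1
```

```text
t: 4.25
tcp_pos: [0.4386, -0.3458, 0.0332]
tool_rot: [0.757, 0.654, -0.0, -0.004]
wrist_force: [-0.5, 0.2, -0.1]
width: 0.0722
grasp_force: 0.0
t4.2 tcp [ 0.4386 -0.3458  0.0332] toolY deg -8.4 w 0.0722 F [-0.5  0.2 -0.1] mm in tool axes [-1.6  3.6 -3.8] turn units -0.03
t: 5.25
tcp_pos: [0.4426, -0.3496, 0.1614]
tool_rot: [0.757, 0.654, 0.0, 0.002]
wrist_force: [0.1, 0.5, -1.7]
width: 0.0517
grasp_force: 62.9
t5.2 tcp [ 0.4426 -0.3496  0.1614] toolY deg -8.4 w 0.0517 F [ 0.1  0.5 -1.7] mm in tool axes [277.7   1.   10.6] turn units -0.03
```

```bash

python3 -m inch '[0.045,0.048,-0.0083,0,0, 0.045,0.048,-0.0083,0,0, 0.045,0.048,-0.0083,0,0, 0.045,0.048,-0.0083,0,0, 0.045,0.0462,-0.0083,0,0, 0.045,0,0,0.04,0, 0.045,0,0,0.04,0, 0.045,0,0,0,0]'
python3 d.py .4363 -.1081 .041 -8.1
```

```text
t: 6.25
tcp_pos: [0.4318, -0.1054, 0.0741]
tool_rot: [0.757, 0.654, -0.002, -0.003]
wrist_force: [0.3, 0.2, -1.4]
width: 0.051
grasp_force: 65.5
t6.2 tcp [ 0.4318 -0.1054  0.0741] toolY deg -8.3 w 0.0510 F [ 0.3  0.2 -1.4] mm in tool axes [-2.1  5.1 33.1] turn units -0.02
```

```bash

python3 -m inch '[0.045,-0.002,0.003,0.02,0, 0.045,0,0,0.013,0, 0.045,0,0,0,0, 0.045,0,0,0,0, 0.068,0,0,0,0, 0.068,0,0,0,0, 0.068,0,0,-0.03,0, 0.068,0,0,-0.05,0]'
python3 d.py .531 -.348 .15 -8.1; python3 - <<'E'
from h import *
im=r.capture("top")
for n in ("jar_1",):
    for m in r.regions_of("top",n):
        p=m["pixels"];q=p&(im.max(2)<60);ys,xs=np.nonzero(q if q.sum()>100 else p);print(round(m["conf"],2),q.sum(),np.round(at("top",(ys.mean(),xs.mean()),.06)[:2],4),"z067",np.round(at("top",(ys.mean(),xs.mean()),.067)[:2],4))
E
```

```text
t: 7.25
tcp_pos: [0.436, -0.1086, 0.1235]
tool_rot: [0.757, 0.654, -0.001, -0.002]
wrist_force: [0.4, -0.3, 0.7]
width: 0.068
grasp_force: 0.0
t7.2 tcp [ 0.436  -0.1086  0.1235] toolY deg -8.4 w 0.0680 F [ 0.4 -0.3  0.7] mm in tool axes [-223.   128.7  -27.2] turn units -0.03
0.86 368 [ 0.6676 -0.0113] z067 [ 0.6658 -0.0116]
0.81 43 [ 0.6374 -0.3206] z067 [ 0.6358 -0.3187]
0.79 385 [ 0.5316 -0.3476] z067 [ 0.5307 -0.3455]
0.39 0 [ 0.5131 -0.2458] z067 [ 0.5124 -0.2444]
```

```bash

python3 -m inch '[0.072,-0.0446,0.0257,0,0, 0.072,-0.0446,0.0257,0,0, 0.072,-0.0446,0.0257,0,0, 0.072,-0.0446,0.0257,0,0, 0.072,-0.0446,0.0257,0,0, 0.072,0,0,0.02,0, 0.072,0,0,0.03,0, 0.072,0,0,0,0]'
python3 d.py .531 -.348 .036 -8.1
```

```text
t: 8.35
tcp_pos: [0.5298, -0.346, 0.0701]
tool_rot: [0.757, 0.654, -0.001, -0.004]
wrist_force: [-0.9, -0.2, -0.2]
width: 0.0719
grasp_force: 0.0
t8.3 tcp [ 0.5298 -0.346   0.0701] toolY deg -8.4 w 0.0719 F [-0.9 -0.2 -0.2] mm in tool axes [-1.9  1.7 34. ] turn units -0.03
```

```bash

python3 -m inch '[0.072,0,0,0.016,0, 0.072,0,0,0.016,0, 0.072,0,0,0,0, 0.045,0,0,0,0, 0.045,0,0,0,0, 0.045,0,0,0,0, 0.045,0,0,0,0, 0.045,0,0,0,0]'
python3 d.py .531 -.348 .036 -8.1
python3 -m inch '[0.045,0,0,-0.03,0, 0.045,0,0,-0.04,0, 0.045,0,0,-0.04,0, 0.045,0,0,-0.02,0, 0.045,0,0,0,0, 0.045,0,0,0,0, 0.045,0,0,0,0, 0.045,0,0,0,0]'
python3 d.py .5205 -.1201 .16 -8.1
```

```text
t: 9.35
tcp_pos: [0.5331, -0.3491, 0.0434]
tool_rot: [0.757, 0.654, 0.0, 0.001]
wrist_force: [1.1, -0.6, 5.7]
width: 0.0511
grasp_force: 62.9
t9.3 tcp [ 0.5331 -0.3491  0.0434] toolY deg -8.4 w 0.0511 F [ 1.1 -0.6  5.7] mm in tool axes [ 0.8 -2.2  7.4] turn units -0.03
t: 10.35
tcp_pos: [0.5318, -0.3481, 0.1707]
tool_rot: [0.757, 0.654, -0.0, -0.001]
wrist_force: [0.1, 0.3, -1.4]
width: 0.0509
grasp_force: 62.7
t10.3 tcp [ 0.5318 -0.3481  0.1707] toolY deg -8.4 w 0.0509 F [ 0.1  0.3 -1.4] mm in tool axes [223.9 -44.4  11.1] turn units -0.03
```

```bash

python3 -m inch '[0.045,0.045,-0.009,0,0, 0.045,0.045,-0.009,0,0, 0.045,0.045,-0.009,0,0, 0.045,0.045,-0.009,0,0, 0.045,0.044,-0.0084,0,0, 0.045,0,0,0.04,0, 0.045,0,0,0.04,0, 0.045,0,0,0,0]'
python3 d.py .5205 -.1201 .047 -8.1
```

```text
t: 11.35
tcp_pos: [0.5178, -0.1192, 0.0884]
tool_rot: [0.757, 0.654, -0.002, -0.003]
wrist_force: [-1.1, 0.1, -0.7]
width: 0.0511
grasp_force: 62.9
t11.3 tcp [ 0.5178 -0.1192  0.0884] toolY deg -8.4 w 0.0511 F [-1.1  0.1 -0.7] mm in tool axes [-0.5  3.1 41.4] turn units -0.03
```

```bash

python3 -m inch '[0.045,0,0,0.02,0, 0.045,0,0,0.018,0, 0.045,0,0,0,0, 0.045,0,0,0,0, 0.045,0,0,0,0, 0.045,0,0,0,0, 0.045,0,0,0,0, 0.045,0,0,0,0]'
python3 d.py .5205 -.1201 .047 -8.1
```

```text
t: 12.35
tcp_pos: [0.5211, -0.1205, 0.0544]
tool_rot: [0.757, 0.654, 0.0, 0.0]
wrist_force: [-0.6, 0.7, -0.7]
width: 0.0507
grasp_force: 62.9
t12.3 tcp [ 0.5211 -0.1205  0.0544] toolY deg -8.4 w 0.0507 F [-0.6  0.7 -0.7] mm in tool axes [ 0.3 -0.7  7.4] turn units -0.03
```

```bash

python3 -m inch '[0.045,0,0,0.004,0, 0.045,0,0,0.003,0, 0.045,0,0,0,0, 0.068,0,0,0,0, 0.068,0,0,0,0, 0.068,0,0,0,0, 0.068,0,0,-0.03,0, 0.068,0,0,-0.05,0]'
python3 d.py .668 -.011 .13 -8.1; python3 - <<'E'
from h import *
im=r.capture("top")
for m in r.regions_of("top","jar_1"):
        p=m["pixels"];q=p&(im.max(2)<60);ys,xs=np.nonzero(q if q.sum()>100 else p);print(round(m["conf"],2),q.sum(),np.round(at("top",(ys.mean(),xs.mean()),.06)[:2],4),"z067",np.round(at("top",(ys.mean(),xs.mean()),.067)[:2],4))
E
```

```text
t: 13.35
tcp_pos: [0.5192, -0.1199, 0.1257]
tool_rot: [0.757, 0.654, -0.001, -0.002]
wrist_force: [0.5, -0.9, 0.2]
width: 0.0684
grasp_force: 0.0
t13.3 tcp [ 0.5192 -0.1199  0.1257] toolY deg -8.4 w 0.0684 F [ 0.5 -0.9  0.2] mm in tool axes [129.4 131.4  -4.8] turn units -0.03
0.72 352 [ 0.6673 -0.0118] z067 [ 0.6655 -0.0122]
0.64 354 [ 0.4368 -0.1097] z067 [ 0.4367 -0.1094]
```

```bash

python3 -m inch '[0.072,0.01,0.01,-0.015,0, 0.072,0.03,0.03,0,0, 0.072,0.03,0.03,0,0, 0.072,0.03,0.03,0,0, 0.072,0.0294,0.0314,0,0, 0.072,0,0,0.03,0, 0.072,0,0,0.03,0, 0.072,0,0,0,0]'
python3 d.py .668 -.011 .041 -8.1
python3 -m inch '[0.072,0,0,0.02,0, 0.072,0,0,0.014,0, 0.072,0,0,0,0, 0.072,0,0,0,0, 0.072,0,0,0,0, 0.072,0,0,0,0, 0.072,0,0,0,0, 0.072,0,0,0,0]'
python3 d.py .668 -.011 .041 -8.1
```

```text
t: 14.45
tcp_pos: [0.6672, -0.0112, 0.0782]
tool_rot: [0.757, 0.654, -0.002, -0.003]
wrist_force: [-0.6, 0.1, -0.8]
width: 0.0719
grasp_force: 0.0
t14.4 tcp [ 0.6672 -0.0112  0.0782] toolY deg -8.4 w 0.0719 F [-0.6  0.1 -0.8] mm in tool axes [ 0.3  1.1 37.2] turn units -0.03
t: 15.45
tcp_pos: [0.67, -0.0116, 0.0484]
tool_rot: [0.757, 0.654, 0.0, 0.0]
wrist_force: [0.4, 1.0, -0.3]
width: 0.072
grasp_force: 0.0
t15.4 tcp [ 0.67   -0.0116  0.0484] toolY deg -8.4 w 0.0720 F [ 0.4  1.  -0.3] mm in tool axes [ 0.3 -2.   7.4] turn units -0.03
```

```bash

python3 -m inch '[0.072,0,-0.002,0.005,0, 0.045,0,0,0,0, 0.045,0,0,0,0, 0.045,0,0,0,0, 0.045,0,0,0,0, 0.045,0,0,-0.04,0, 0.045,0,0,-0.05,0, 0.045,0,0,-0.03,0]'
python3 d.py .5317 -.0419 .16 -8.1
```

```text
t: 16.45
tcp_pos: [0.6689, -0.0114, 0.1663]
tool_rot: [0.757, 0.654, 0.001, 0.001]
wrist_force: [0.7, -0.2, -1.3]
width: 0.0508
grasp_force: 62.8
t16.4 tcp [ 0.6689 -0.0114  0.1663] toolY deg -8.4 w 0.0508 F [ 0.7 -0.2 -1.3] mm in tool axes [ -50.2 -131.3    5.9] turn units -0.03
```

```bash

python3 -m inch '[0.045,-0.0165,-0.044,0,0, 0.045,-0.0165,-0.044,0,0, 0.045,-0.0172,-0.0433,0,0, 0.045,0,0,0,0, 0.045,0,0,0.04,0, 0.045,0,0,0.04,0, 0.045,0,0,0,0, 0.045,0,0,0,0]'
python3 d.py .5317 -.0419 .048 -8.1
```

```text
t: 17.45
tcp_pos: [0.5319, -0.0419, 0.0848]
tool_rot: [0.757, 0.654, 0.0, 0.001]
wrist_force: [0.3, -1.2, -0.0]
width: 0.051
grasp_force: 63.1
t17.4 tcp [ 0.5319 -0.0419  0.0848] toolY deg -8.4 w 0.0510 F [ 0.3 -1.2 -0. ] mm in tool axes [-0.  -0.3 36.8] turn units -0.03
```

```bash

python3 -m inch '[0.045,0,0,0.02,0, 0.045,0,0,0.015,0, 0.045,0,0,0,0, 0.068,0,0,0,0, 0.068,0,0,0,0, 0.068,0,0,0,0, 0.068,0,0,-0.04,0, 0.068,0,0,-0.05,0]'
python3 -m inch '[0.068,-0.05,0,-0.03,0, 0.068,-0.05,0,0,0, 0.068,-0.05,0,0,0, 0.068,-0.05,0,0,0, 0.068,0,0,0,0, 0.068,0,0,0,0, 0.068,0,0,0,0, 0.068,0,0,0,0]'
python3 - <<'E'
from h import *
im=r.capture("top")
for m in r.regions_of("top","jar_1"):
        p=m["pixels"];q=p&(im.max(2)<60);ys,xs=np.nonzero(q if q.sum()>100 else p);print(round(m["conf"],2),q.sum(),"z067",np.round(at("top",(ys.mean(),xs.mean()),.067)[:2],4))
cv2.imwrite("pics/crop1.png",cv2.resize(im[60:260,90:420],None,fx=2.4,fy=2.4,interpolation=cv2.INTER_CUBIC))
cv2.imwrite("pics/top1.png",im)
cv2.imwrite("pics/scene1.png",r.capture("scene"))
E
```

```text
t: 18.45
tcp_pos: [0.5294, -0.0416, 0.138]
tool_rot: [0.757, 0.654, -0.001, -0.001]
wrist_force: [1.4, 0.4, -0.5]
width: 0.0679
grasp_force: 0.0
t: 19.45
tcp_pos: [0.5019, -0.2386, 0.1683]
tool_rot: [0.756, 0.654, 0.0, -0.0]
wrist_force: [-0.1, 0.1, -0.6]
width: 0.0679
grasp_force: 0.0
0.95 355 z067 [ 0.5282 -0.0413]
0.87 353 z067 [ 0.5188 -0.1208]
0.72 353 z067 [ 0.4368 -0.1093]
```

View pics/crop1.png

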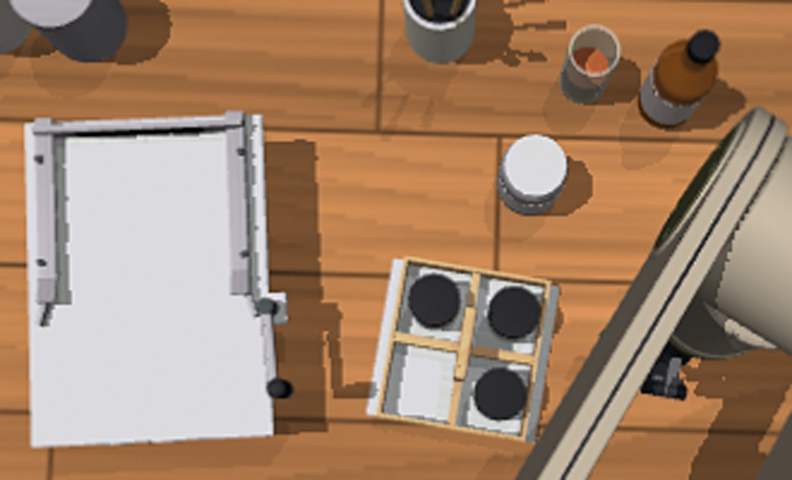

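View pics/scene1.png

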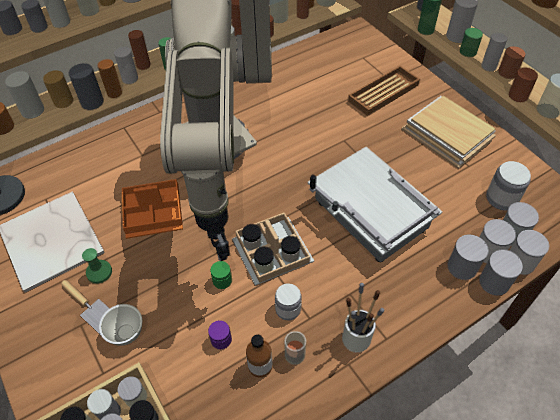

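All three lids sit in tray pockets at crop (435, 300), (513, 312) and (500, 393), and the front-left pocket is empty. Green, purple, tin, bottle and open jar are untouched. Next I turn for the handle.

```bash

python3 -m inch '[0.045,0,0,0,-1, 0.045,0,0,0,-1, 0.045,0,0,0,-1, 0.045,0,0,0,-1, 0.045,0,0,0,-1, 0.045,0,0,0,-1, 0.045,0,0,0,-1, 0.045,0,0,0,-1]'
python3 -m inch '[0.045,0,0,0,-1, 0.045,0,0,0,-0.03, 0.045,0,0,0,0, 0.045,0,0,0,0, 0.045,0,0,0,0, 0.045,0,0,0,0, 0.045,0,0,0,0, 0.045,0,0,0,0]'
python3 d.py .490 -.0758 .076 81.9
python3 - <<'E'
from fit import *
import numpy as np
# joint handle estimate from both cameras
for cam in("top","scene"):
    r.capture(cam)
    for n,z in(("tray_handle",.106),("tray",0)): print(cam,n,[(np.round(at(cam,m["pixel"],z)[:2],4).tolist(),round(m["conf"],2)) for m in r.mark_of(cam,n)])
E
```

```text
t: 20.6
tcp_pos: [0.5017, -0.2395, 0.1683]
tool_rot: [0.157, 0.988, -0.0, 0.0]
wrist_force: [-0.2, -0.2, -0.9]
width: 0.0451
grasp_force: 0.0
t: 21.6
tcp_pos: [0.5016, -0.2397, 0.1683]
tool_rot: [0.07, 0.998, 0.0, -0.0]
wrist_force: [0.1, 0.6, 0.1]
width: 0.0451
grasp_force: 0.0
t21.6 tcp [ 0.5016 -0.2397  0.1683] toolY deg 81.9 w 0.0451 F [0.1 0.6 0.1] mm in tool axes [ 34.5 160.7  92.3] turn units 0.00
top tray_handle [([0.4782, -0.0734], 0.93)]
top tray [([0.4748, -0.078], 0.93), ([0.4312, -0.1177], 0.48), ([0.4874, -0.071], 0.33)]
scene tray_handle [([0.1515, -0.3012], 0.75), ([0.4863, -0.062], 0.58)]
scene tray [([0.4871, -0.0667], 0.82), ([0.1693, -0.2947], 0.63), ([0.5282, -0.0287], 0.18)]
```

```bash

python3 -m inch '[0.045,0.0115,0.0536,0,0, 0.045,0.0115,0.0536,0,0, 0.045,0.0115,0.0535,0,0, 0.045,0,0,0,0, 0.045,0,0,0.03,0, 0.045,0,0,0.03,0, 0.045,0,0,0.0295,0, 0.045,0,0,0,0]'
python3 d.py .490 -.0758 .076 81.9
python3 -m inch '[0.045,0,0,0,0, 0.0,0,0,0,0, 0.0,0,0,0,0, 0.0,0,0,0,0, 0.0,0,0,0,0, 0.0,0,0,0,0, 0.0,0,0,0,0, 0.0,0,0,0,0]'
python3 d.py .490 -.0758 .076 81.9
python3 - <<'E'
from h import *
cv2.imwrite("pics/scene2.png",r.capture("scene")[190:300,200:340].repeat(5,0).repeat(5,1))
E
```

```text
t: 22.9
tcp_pos: [0.4879, -0.076, 0.0764]
tool_rot: [0.071, 0.997, 0.0, -0.003]
wrist_force: [-0.2, -0.4, 0.3]
width: 0.0451
grasp_force: 0.0
t22.9 tcp [ 0.4879 -0.076   0.0764] toolY deg 81.9 w 0.0451 F [-0.2 -0.4  0.3] mm in tool axes [-2.1  0.5  0.4] turn units -0.00
t: 23.9
tcp_pos: [0.4913, -0.0757, 0.0805]
tool_rot: [0.07, 0.998, -0.0, 0.001]
wrist_force: [-0.0, 2.3, 6.5]
width: 0.011
grasp_force: 60.2
t23.9 tcp [ 0.4913 -0.0757  0.0805] toolY deg 81.9 w 0.0110 F [-0.   2.3  6.5] mm in tool axes [ 1.3 -0.2  4.5] turn units 0.00
```

View pics/scene2.png

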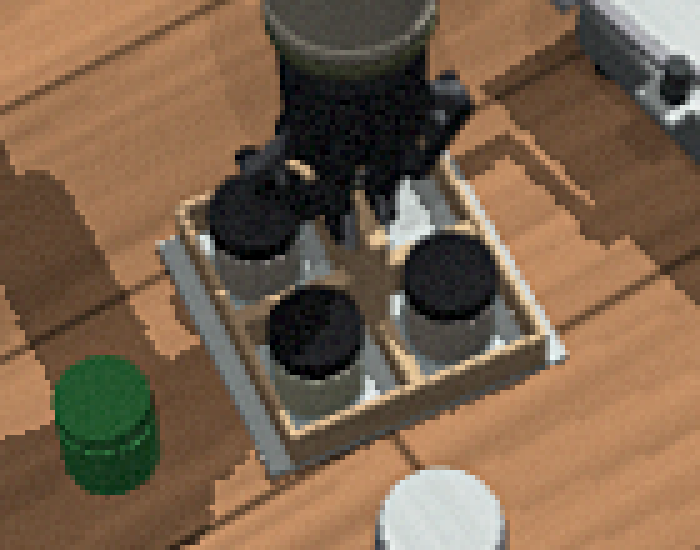

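The fingers straddle the handle between the jars, and the jars stand upright. Next I lift well above the catch knob (164 mm).

```bash

python3 -m inch '[0.0,0,0,-0.01,0, 0.0,0,0,-0.02,0, 0.0,0,0,-0.03,0, 0.0,0,0,-0.03,0, 0.0,0,0,-0.03,0, 0.0,0,0,-0.03,0, 0.0,0,0,-0.03,0, 0.0,0,0,-0.02,0]'
python3 -m inch '[0.0,0,0,0,-0.4, 0.0,0,0,0,-0.4, 0.0,0,0,0,-0.44, 0.0,0,0,0,0, 0.0,0,0,0,0, 0.0,0,0,0,0, 0.0,0,0,0,0, 0.0,0,0,0,0]'
python3 d.py .4134 .2257 .28 94.3
```

```text
t: 24.95
tcp_pos: [0.4899, -0.0758, 0.2801]
tool_rot: [0.07, 0.998, -0.0, 0.0]
wrist_force: [-0.2, -0.1, -6.0]
width: 0.0109
grasp_force: 58.7
t: 25.95
tcp_pos: [0.49, -0.0758, 0.2788]
tool_rot: [-0.038, 0.999, -0.0, 0.0]
wrist_force: [-0.5, -0.6, -6.8]
width: 0.0107
grasp_force: 58.7
t25.9 tcp [ 0.49   -0.0758  0.2788] toolY deg 94.3 w 0.0107 F [-0.5 -0.6 -6.8] mm in tool axes [ 53.7 306.4  -1.2] turn units 0.00
```

```bash

python3 -m inch '[0,0.003,0.02,0,0, 0,0.0075,0.0425,0,0, 0,0.0075,0.0425,0,0, 0,0.0075,0.0425,0,0, 0,0.0075,0.0425,0,0, 0,0.0075,0.0425,0,0, 0,0.0075,0.0425,0,0, 0,0.0057,0.0314,0,0]'
python3 d.py .4134 .2257 .19 94.3
python3 - <<'E'
from h import *
r.observe()
im=r.capture("top"); cv2.imwrite("pics/top3.png",im); s=r.capture("scene"); cv2.imwrite("pics/scene3.png",s)
a=im[60:300,80:360]; b=s[60:300,200:480]; cv2.imwrite("pics/pair3.png",cv2.resize(np.hstack([a,b]),None,fx=1.42,fy=1.42,interpolation=cv2.INTER_CUBIC))
E
```

```text
t: 26.95
tcp_pos: [0.412, 0.228, 0.279]
tool_rot: [-0.038, 0.999, 0.0, 0.0]
wrist_force: [0.6, -0.1, -6.1]
width: 0.0105
grasp_force: 59.1
t26.9 tcp [0.412 0.228 0.279] toolY deg 94.4 w 0.0105 F [ 0.6 -0.1 -6.1] mm in tool axes [-1.2 -2.5 89. ] turn units 0.01
```

View pics/pair3.png

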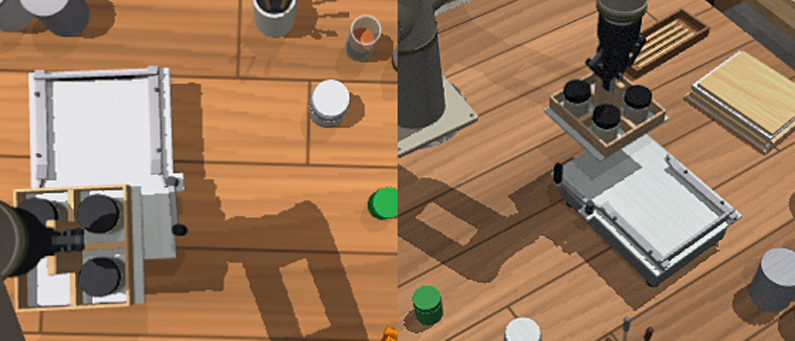

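```bash

python3 -m inch '[0,0,0,0.02,0, 0,0,0,0.03,0, 0,0,0,0.03,0, 0,0,0,0.01,0, 0,0,0,0,0, 0,0,0,0,0, 0,0,0,0,0, 0,0,0,0,0]'
python3 d.py .4134 .2257 .171 94.3
python3 - <<'E'
from h import *
im=r.capture("top"); s=r.capture("scene"); cv2.imwrite("pics/top4.png",im)
a=im[120:300,90:230]; b=s[130:270,300:450]; 
cv2.imwrite("pics/pair4.png",np.hstack([cv2.resize(a,(430,550),interpolation=cv2.INTER_CUBIC),cv2.resize(b,(370,550))]))
E
```

```text
t: 28.05
tcp_pos: [0.4138, 0.2259, 0.1896]
tool_rot: [-0.038, 0.999, 0.0, 0.001]
wrist_force: [-0.4, -0.1, -5.9]
width: 0.0109
grasp_force: 59.3
t28.1 tcp [0.4138 0.2259 0.1896] toolY deg 94.3 w 0.0109 F [-0.4 -0.1 -5.9] mm in tool axes [ 0.4 -0.2 18.6] turn units 0.00
```

View pics/pair4.png

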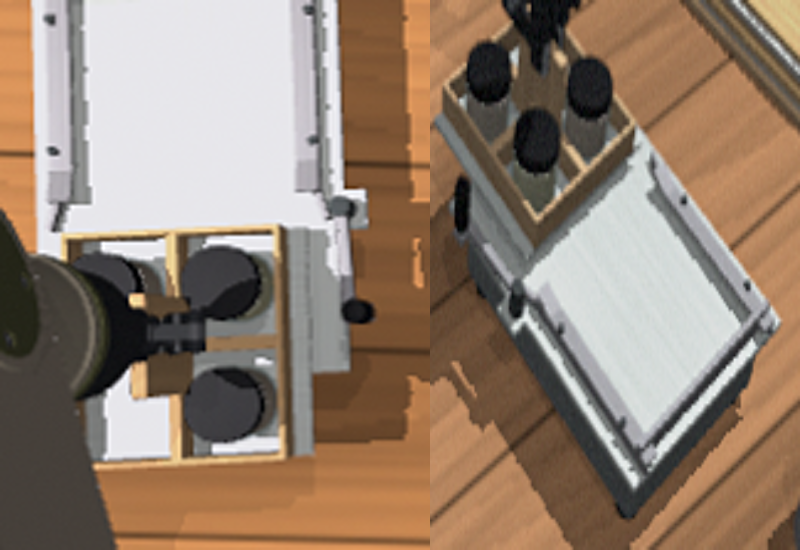

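```bash

python3 -m inch '[0,0,0,0.004,0, 0,0,0,0.004,0, 0,0,0,0.004,0, 0,0,0,0.002,0, 0,0,0,0,0, 0,0,0,0,0, 0,0,0,0,0, 0,0,0,0,0]'
python3 -m inch '[0,0,0,0.001,0, 0,0,0,0.001,0, 0,0,0,0.001,0, 0,0,0,0.001,0, 0,0,0,0,0, 0,0,0,0,0, 0,0,0,0,0, 0,0,0,0,0]'
python3 d.py .4134 .2257 .171 94.3
```

```text
t: 29.15
tcp_pos: [0.4134, 0.2257, 0.1749]
tool_rot: [-0.038, 0.999, 0.0, 0.0]
wrist_force: [0.4, 0.3, -6.6]
width: 0.011
grasp_force: 59.3
t: 30.15
tcp_pos: [0.4133, 0.2257, 0.1708]
tool_rot: [-0.038, 0.999, 0.0, -0.0]
wrist_force: [0.7, -0.6, -6.1]
width: 0.0111
grasp_force: 59.3
t30.1 tcp [0.4133 0.2257 0.1708] toolY deg 94.3 w 0.0111 F [ 0.7 -0.6 -6.1] mm in tool axes [-0.1 -0.  -0.2] turn units 0.00
```

```bash

python3 -m inch '[0,0,0,0.001,0, 0,0,0,0,0, 0,0,0,0,0, 0,0,0,0,0, 0,0,0,0,0, 0,0,0,0,0, 0,0,0,0,0, 0,0,0,0,0]' | egrep 'force|pos'
python3 -m inch '[0,0,0,0.001,0, 0,0,0,0,0, 0,0,0,0,0, 0,0,0,0,0, 0,0,0,0,0, 0,0,0,0,0, 0,0,0,0,0, 0,0,0,0,0]'| egrep 'force|pos'
```

```text
tcp_pos: [0.4134, 0.2258, 0.1705]
wrist_force: [-5.8, -2.2, 2.9]
grasp_force: 60.5
tcp_pos: [0.4134, 0.2258, 0.1705]
wrist_force: [-9.7, -4.1, 11.0]
grasp_force: 61.8
```

```bash

python3 -m inch '[0,0,0,-0.001,0, 0,0,0,-0.0005,0, 0,-0.005,0,0,0, 0,-0.005,0,0,0, 0,-0.005,0,0,0, 0,-0.005,0,0,0, 0,0,0,0,0, 0,0,0,0,0]' | egrep 'force|pos'
python3 -m inch '[0,-0.005,0,0,0, 0,-0.005,0,0,0, 0,-0.005,0,0,0, 0,-0.005,0,0,0, 0,0,0,0,0, 0,0,0,0,0, 0,0,0,0,0, 0,0,0,0,0]'| egrep 'force|pos'
python3 - <<'E'
from h import *
im=r.capture("top"); s=r.capture("scene"); cv2.imwrite("pics/top5.png",im)
a=im[120:300,90:230]; b=s[130:270,300:450]; 
cv2.imwrite("pics/pair5.png",np.hstack([cv2.resize(a,(430,550),interpolation=cv2.INTER_CUBIC),cv2.resize(b,(370,550))]))
E
```

```text
tcp_pos: [0.4341, 0.2274, 0.1705]
wrist_force: [2.5, 0.7, -2.6]
grasp_force: 60.1
tcp_pos: [0.4533, 0.2288, 0.1705]
wrist_force: [-1.7, 0.2, 3.2]
grasp_force: 60.7
```

View pics/pair5.png

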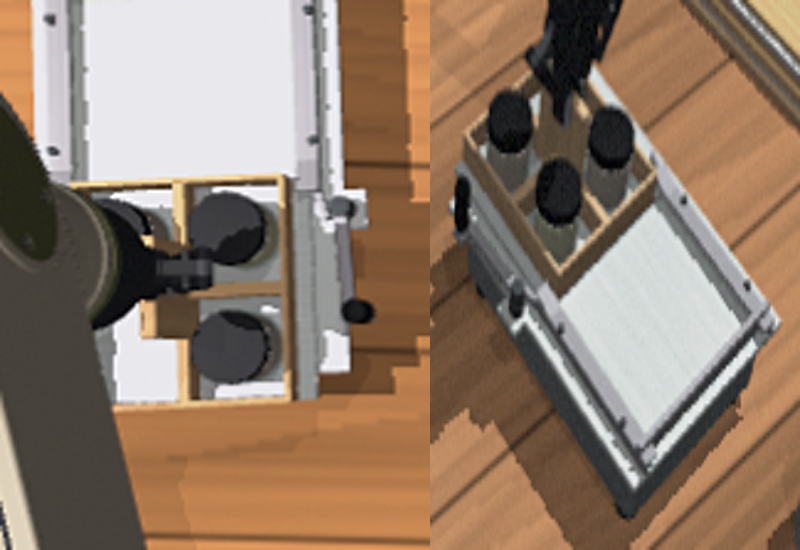

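The tray's leading edge is inside the guide mouth, evenly between the walls, and the jars are upright. Forces are small, so I carry on in.

```bash

python3 -m inch '[0,-0.004,0,0,0, 0,-0.004,0,0,0, 0,-0.004,0,0,0, 0,-0.004,0,0,0, 0,-0.004,0,0,0, 0,0,0,0,0, 0,0,0,0,0, 0,0,0,0,0]' | egrep 'force|pos'
python3 -m inch '[0,-0.005,0,0,0, 0,-0.005,0,0,0, 0,-0.005,0,0,0, 0,-0.005,0,0,0, 0,-0.005,0,0,0, 0,-0.005,0,0,0, 0,0,0,0,0, 0,0,0,0,0]'| egrep 'force|pos'
```

```text
tcp_pos: [0.4729, 0.2303, 0.1705]
wrist_force: [-5.3, 0.4, 4.3]
grasp_force: 61.1
tcp_pos: [0.503, 0.2325, 0.1705]
wrist_force: [-4.0, -0.4, 5.4]
grasp_force: 61.0
```

```bash

python3 -m inch '[0,-0.006,0,-0.0005,0, 0,-0.006,0,0,0, 0,-0.006,0,0,0, 0,-0.006,0,0,0, 0,-0.006,0,0,0, 0,-0.006,0,0,0, 0,0,0,0,0, 0,0,0,0,0]' | egrep 'force|pos'
python3 -m inch '[0,-0.006,0,0,0, 0,-0.006,0,0,0, 0,-0.006,0,0,0, 0,-0.006,0,0,0, 0,-0.006,0,0,0, 0,-0.006,0,0,0, 0,0,0,0,0, 0,0,0,0,0]'| egrep 'force|pos'
```

```text
tcp_pos: [0.5391, 0.2351, 0.1705]
wrist_force: [-0.5, 0.1, -0.9]
grasp_force: 60.2
tcp_pos: [0.575, 0.2379, 0.1705]
wrist_force: [0.5, -0.0, -0.8]
grasp_force: 60.1
```

```bash

python3 -m inch '[0,-0.003,0,0,0, 0,-0.003,0,0,0, 0,-0.003,0,0,0, 0,-0.003,0,0,0, 0,-0.002,0,0,0, 0,0,0,0,0, 0,0,0,0,0, 0,0,0,0,0]' | egrep 'force|pos'
```

```text
tcp_pos: [0.5886, 0.2389, 0.1707]
wrist_force: [-5.0, 0.5, 1.0]
grasp_force: 60.5
```

```bash

python3 -m inch '[0,-0.002,0,0,0, 0,-0.002,0,0,0, 0,-0.002,0,0,0, 0,0,0,0,0, 0,0,0,0,0, 0,0,0,0,0, 0,0,0,0,0, 0,0,0,0,0]' | egrep 'force|pos'
python3 -m inch '[0,-0.001,0,0,0, 0,-0.001,0,0,0, 0,-0.001,0,0,0, 0,0,0,0,0, 0,0,0,0,0, 0,0,0,0,0, 0,0,0,0,0, 0,0,0,0,0]' | egrep 'force|pos'
```

```text
tcp_pos: [0.5948, 0.2393, 0.1706]
wrist_force: [0.9, -0.4, -5.5]
grasp_force: 59.4
tcp_pos: [0.5978, 0.2396, 0.1707]
wrist_force: [-0.4, -0.6, -5.7]
grasp_force: 59.3
```

```bash

python3 -m inch '[0,-0.001,0,0.0003,0, 0,-0.001,0,0,0, 0,-0.001,0,0,0, 0,-0.001,0,0,0, 0,0,0,0,0, 0,0,0,0,0, 0,0,0,0,0, 0,0,0,0,0]' | egrep 'force|pos'
python3 -m inch '[0,-0.001,0,0,0, 0,-0.001,0,0,0, 0,-0.001,0,0,0, 0,0,0,0,0, 0,0,0,0,0, 0,0,0,0,0, 0,0,0,0,0, 0,0,0,0,0]' | egrep 'force|pos'
```

```text
tcp_pos: [0.6019, 0.24, 0.1705]
wrist_force: [-1.0, 0.1, -3.9]
grasp_force: 59.7
tcp_pos: [0.6041, 0.2402, 0.1708]
wrist_force: [-7.6, -1.2, 1.6]
grasp_force: 60.5
```

```bash

python3 -m inch '[0,-0.001,0,0,0, 0,-0.001,0,0,0, 0,0,0,0,0, 0,0,0,0,0, 0,0,0,0,0, 0,0,0,0,0, 0,0,0,0,0, 0,0,0,0,0]' | egrep 'force|pos'
python3 d.py .6041 .2402 .1708
```

```text
tcp_pos: [0.6045, 0.2402, 0.1712]
wrist_force: [-17.9, -3.9, 8.7]
grasp_force: 61.6
t44.2 tcp [0.6045 0.2402 0.1712] toolY deg 94.4 w 0.0108 F [-17.9  -3.9   8.7] mm in tool axes [ 0.4 -0.   0.4]
```

The tray is blocked by the stop at the predicted home position. I relax the force, release and rise.

```bash

python3 -m inch '[0,0.0015,0,0,0, 0,0,0,0,0, 0.04,0,0,0,0, 0.04,0,0,0,0, 0.04,0,0,0,0, 0.04,0,0,-0.03,0, 0.04,0,0,-0.05,0, 0.04,0,0,-0.05,0]'
python3 -m inch '[0.04,0.06,0,0,0, 0.04,0.06,0,0,0, 0.04,0.06,0,0,0, 0.04,0.06,0,0,0, 0,0.0,-0.06,0,0, 0,0,-0.06,0,0, 0,0,-0.06,0,0, 0,0,0,0,0]'
python3 - <<'E'
from fit import *
im=r.capture("top"); s=r.capture("scene"); cv2.imwrite("pics/top6.png",im);cv2.imwrite("pics/scene6.png",s)
for cam in("top","scene"):
  for n,z in(("catch_knob",.164),("catch_pivot",.116),("tray_handle",.196),("tray",.09)): print(cam,n,[(np.round(m["pixel"]).tolist(),np.round(at(cam,m["pixel"],z)[:2],4).tolist(),round(m["conf"],2)) for m in r.mark_of(cam,n)])
a=im[90:270,80:240]; b=s[130:270,300:450]; 
cv2.imwrite("pics/pair6.png",np.hstack([cv2.resize(a,(430,484),interpolation=cv2.INTER_CUBIC),cv2.resize(b,(370,484))]))
E
python3 d.py .433 .099 .2
```

```text
t: 45.25
tcp_pos: [0.6052, 0.2401, 0.3017]
tool_rot: [-0.038, 0.999, -0.0, -0.0]
wrist_force: [1.1, -0.4, 0.1]
width: 0.0399
grasp_force: 0.0
t: 46.25
tcp_pos: [0.3799, 0.0387, 0.3009]
tool_rot: [-0.034, 0.999, -0.001, 0.001]
wrist_force: [-0.4, 0.6, -0.5]
width: 0.0002
grasp_force: 0.0
top catch_knob [([221.0, 204.0], [0.4347, 0.0983], 0.59), ([93.0, 330.0], [0.7231, -0.1656], 0.48)]
top catch_pivot [([186.0, 202.0], [0.5148, 0.1146], 0.74), ([218.0, 204.0], [0.4435, 0.1054], 0.46)]
top tray_handle [([144.0, 135.0], [0.5907, 0.2401], 0.64), ([349.0, 383.0], [0.1882, -0.2797], 0.6)]
top tray [([152.0, 152.0], [0.5952, 0.238], 0.87), ([340.0, 366.0], [0.1787, -0.2692], 0.74)]
scene catch_knob []
scene catch_pivot [([199.0, 335.0], [0.5042, 0.1251], 0.56)]
scene tray_handle [([187.0, 395.0], [0.6067, 0.2414], 0.67), ([188.0, 144.0], [0.242, -0.3142], 0.66)]
scene tray [([207.0, 388.0], [0.5943, 0.2487], 0.87), ([210.0, 153.0], [0.2384, -0.3094], 0.66)]
t46.8 tcp [0.3795 0.0435 0.3004] toolY deg 94.4 w 0.0003 F [-0.2 -0.3  0.4] mm in tool axes [-57.7  51.2 100.4]
```

View pics/pair6.png

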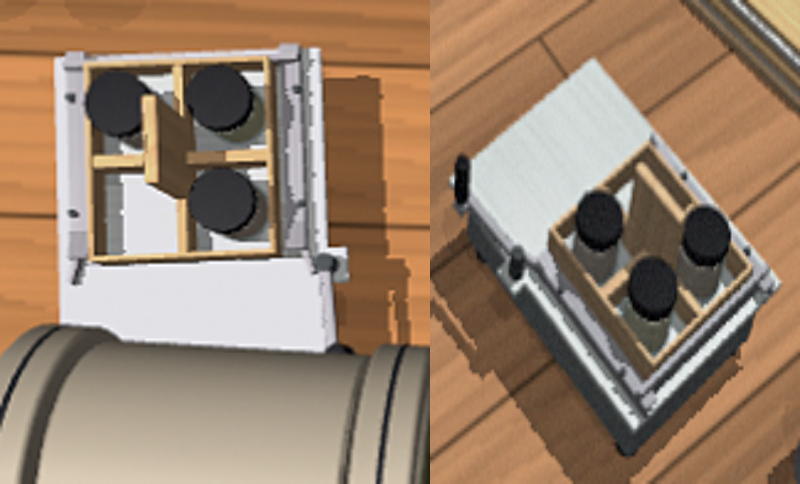

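The tray is home, square, with all jars upright. Next I get a precise knob position from its dark blob in the first top picture.

```bash
python3 - <<'E'
from h import *
for f,cam,(r0,r1,c0,c1) in(("pics/top0.png","top",(208,240,192,222)),("pics/scene0.png","scene",(168,200,300,325))):
    im=cv2.imread(f); d=(im.max(2)<50); m=np.zeros_like(d); m[r0:r1,c0:c1]=d[r0:r1,c0:c1]
    ys,xs=np.nonzero(m); print(cam,m.sum(),ys.min(),ys.max(),xs.min(),xs.max(),[np.round(at(cam,(ys.mean(),xs.mean()),z)[:2],4).tolist() for z in(.14,.164)])
E
python3 d.py .434 .099 .2 102.8
```

```text
top 47 218 225 202 211 [[0.4345, 0.0946], [0.4339, 0.0904]]
scene 69 175 197 310 319 [[0.4356, 0.0971], [0.4516, 0.0848]]
t46.8 tcp [0.3795 0.0435 0.3004] toolY deg 94.4 w 0.0003 F [-0.2 -0.3  0.4] mm in tool axes [-58.7  51.1 100.4] turn units -0.84
```

```bash

python3 -m inch '[0.045,-0.0297,0.0235,0,0, 0.045,-0.0296,0.0235,0,0, 0.045,0,0,0,-1.0, 0.045,0,0,0,-0.06, 0.045,0,0,0.04,0, 0.045,0,0,0.04,0, 0.045,0,0,0.04,0, 0.045,0,0,0,0]'
python3 d.py .435 .095 .136 105
python3 - <<'E'
from h import *
s=r.capture("scene");cv2.imwrite("pics/s7.png",s[110:240,270:400].repeat(4,0).repeat(4,1))
E
```

```text
t: 47.75
tcp_pos: [0.4325, 0.0936, 0.1775]
tool_rot: [-0.128, 0.992, 0.0, -0.003]
wrist_force: [0.2, -0.2, 0.6]
width: 0.0452
grasp_force: 0.0
t47.8 tcp [0.4325 0.0936 0.1775] toolY deg 104.8 w 0.0452 F [ 0.2 -0.2  0.6] mm in tool axes [-3.   0.6 41.5] turn units -0.02
```

View pics/s7.png

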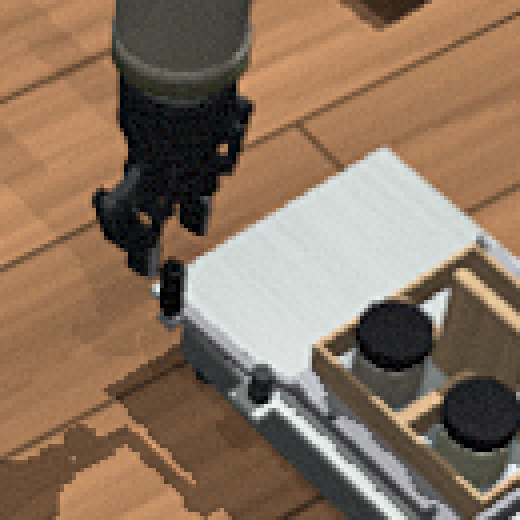

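The open fingers stand on either side of the knob (crop 172, 285). I descend and grip it.

```bash

python3 -m inch '[0.045,0,0,0.02,0, 0.045,0,0,0.02,0, 0.045,0,0,0,0, 0.0,0,0,0,0, 0.0,0,0,0,0, 0.0,0,0,0,0, 0,0,0,0,0, 0,0,0,0,0]'
python3 d.py .435 .095 .136 105
python3 -m inch '[0,-0.00125,0.0142,0,1, 0,-0.00125,0.0142,0,1, 0,0,0,0,0, 0,0,0,0,0, 0,0,0,0,0, 0,0,0,0,0, 0,0,0,0,0, 0,0,0,0,0]'
```

```text
t: 48.8
tcp_pos: [0.4364, 0.0941, 0.1427]
tool_rot: [-0.13, 0.992, -0.0, 0.002]
wrist_force: [-1.5, -0.6, 5.7]
width: 0.0164
grasp_force: 58.4
t48.8 tcp [0.4364 0.0941 0.1427] toolY deg 104.9 w 0.0164 F [-1.5 -0.6  5.7] mm in tool axes [1.1 1.2 6.7] turn units -0.01
t: 49.8
tcp_pos: [0.4329, 0.1228, 0.1427]
tool_rot: [0.044, 0.999, 0.0, 0.0]
wrist_force: [-8.0, 0.6, 10.7]
width: 0.0158
grasp_force: 58.9
```

```bash

python3 -m inch '[0,-0.00125,0.0142,0,1, 0,-0.00125,0.0142,0,1, 0,-0.00125,0.0142,0,1, 0,0,0,0,0, 0,0,0,0,0, 0,0,0,0,0, 0,0,0,0,0, 0,0,0,0,0]'
python3 -m inch '[0,-0.00125,0.0142,0,1, 0,-0.00125,0.0142,0,1, 0,0,0,0,0, 0,0,0,0,0, 0,0,0,0,0, 0,0,0,0,0, 0,0,0,0,0, 0,0,0,0,0]'
python3 d.py .5077 .1988 .1427 14
```

```text
t: 50.8
tcp_pos: [0.4467, 0.1638, 0.1427]
tool_rot: [0.301, 0.954, 0.001, -0.001]
wrist_force: [-11.3, 5.7, 12.9]
width: 0.0158
grasp_force: 59.1
t: 51.8
tcp_pos: [0.4669, 0.1847, 0.1428]
tool_rot: [0.462, 0.887, 0.002, -0.001]
wrist_force: [-10.2, 10.5, 10.7]
width: 0.0159
grasp_force: 58.9
t51.8 tcp [0.4669 0.1847 0.1428] toolY deg 35.0 w 0.0159 F [-10.2  10.5  10.7] mm in tool axes [-11.8  41.5   0.1] turn units 2.10
```

```bash

python3 -m inch '[0,-0.00125,0.0142,0,1, 0,-0.0003,0.007,0,0.5, 0,0,0,0,0, 0,0,0,0,0, 0,0,0,0,0, 0,0,0,0,0, 0,0,0,0,0, 0,0,0,0,0]'
python3 -m inch '[0,-0.0003,0.005,0,0.4, 0,0,0.002,0,0.1, 0,0,0,0,0, 0,0,0,0,0, 0,0,0,0,0, 0,0,0,0,0, 0,0,0,0,0, 0,0,0,0,0]'
python3 d.py .5077 .1988 .1427 14
```

```text
t: 52.8
tcp_pos: [0.4861, 0.1949, 0.1428]
tool_rot: [0.574, 0.819, 0.002, -0.001]
wrist_force: [-7.0, 13.0, 7.9]
width: 0.0158
grasp_force: 58.7
t: 53.8
tcp_pos: [0.4929, 0.1971, 0.1429]
tool_rot: [0.609, 0.793, 0.002, -0.001]
wrist_force: [-7.6, 12.9, 8.4]
width: 0.016
grasp_force: 58.7
t53.8 tcp [0.4929 0.1971 0.1429] toolY deg 15.0 w 0.0160 F [-7.6 12.9  8.4] mm in tool axes [-2.2 14.7  0.2] turn units 0.10
```

```bash

python3 -m inch '[0,0,0.002,0,0, 0,0,0.002,0,0.1, 0,0,0,0,0, 0,0,0,0,0, 0,0,0,0,0, 0,0,0,0,0, 0,0,0,0,0, 0,0,0,0,0]'
python3 -m inch '[0,0,0.002,0,0, 0,0,0.001,0,0, 0,0,0,0,0, 0,0,0,0,0, 0,0,0,0,0, 0,0,0,0,0, 0,0,0,0,0, 0,0,0,0,0]'
```

```text
t: 54.8
tcp_pos: [0.4961, 0.198, 0.1428]
tool_rot: [0.616, 0.788, 0.002, -0.002]
wrist_force: [-11.2, 12.1, 9.9]
width: 0.0157
grasp_force: 58.9
t: 55.8
tcp_pos: [0.4972, 0.1983, 0.1427]
tool_rot: [0.616, 0.788, 0.0, -0.003]
wrist_force: [-20.8, 10.1, 17.9]
width: 0.0161
grasp_force: 60.0
```

The catch is at its stop. I release with a small opening, rise and back off for a look.

```bash

python3 -m inch '[0,0,-0.0015,0,0, 0,0,0,0,0, 0.028,0,0,0,0, 0.028,0,0,0,0, 0.028,0,0,0,0, 0.028,0,0,-0.02,0, 0.028,0,0,-0.05,0, 0.028,0,0,-0.05,0]'
python3 -m inch '[0.028,0,0,-0.05,0, 0.028,0,-0.05,0,0, 0.028,0,-0.05,0,0, 0.028,-0.06,-0.0,0,0, 0.028,-0.06,0,0,0, 0.028,-0.06,0,0,0, 0.028,-0.06,0,0,0, 0.028,0,0,0,0]'
python3 - <<'E'
from fit import *
im=r.capture("top"); s=r.capture("scene")
a=im[90:270,80:240]; b=s[130:270,300:450]; 
cv2.imwrite("pics/pair8.png",np.hstack([cv2.resize(a,(430,484),interpolation=cv2.INTER_CUBIC),cv2.resize(b,(370,484))]))
cv2.imwrite("pics/scene8.png",s)
d=(im.max(2)<50)
print([(np.round(m["pixel"]).tolist(),np.round(at("top",m["pixel"],.164)[:2],4).tolist(),round(m["conf"],2)) for m in r.mark_of("top","catch_knob")],[(np.round(at("scene",m["pixel"],.164)[:2],4).tolist(),round(m["conf"],2)) for m in r.mark_of("scene","catch_knob")])
print([(np.round(at("scene",m["pixel"],0)[:2],4).tolist(),round(m["conf"],2)) for m in r.mark_of("scene","open_jar_1")])
E
```

```text
t: 56.8
tcp_pos: [0.498, 0.1948, 0.2614]
tool_rot: [0.616, 0.787, -0.001, -0.0]
wrist_force: [0.6, -0.5, -0.1]
width: 0.0277
grasp_force: 0.0
t: 57.8
tcp_pos: [0.4591, -0.0659, 0.3101]
tool_rot: [0.619, 0.786, -0.001, -0.0]
wrist_force: [0.4, 1.3, -1.0]
width: 0.0279
grasp_force: 0.0
[([191.0, 158.0], [0.4976, 0.1976], 0.48)] [([0.498, 0.2066], 0.5), ([0.8335, -0.2218], 0.28)]
[([0.7821, -0.181], 0.62)]
```

View pics/pair8.png

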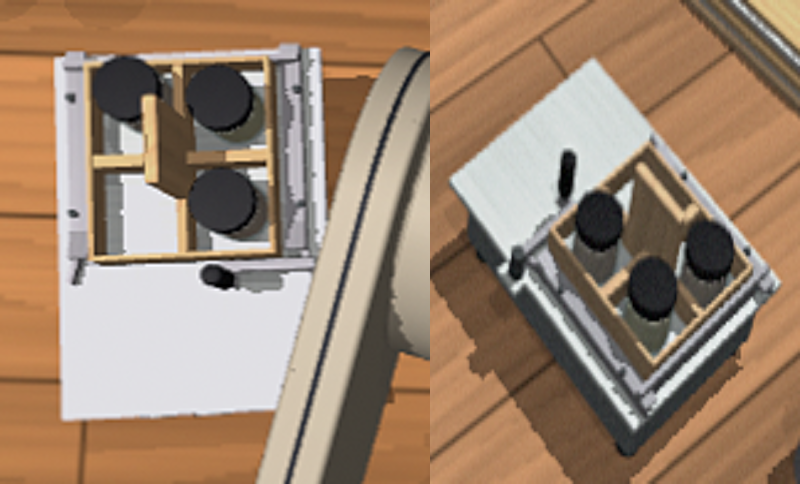

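View pics/scene8.png

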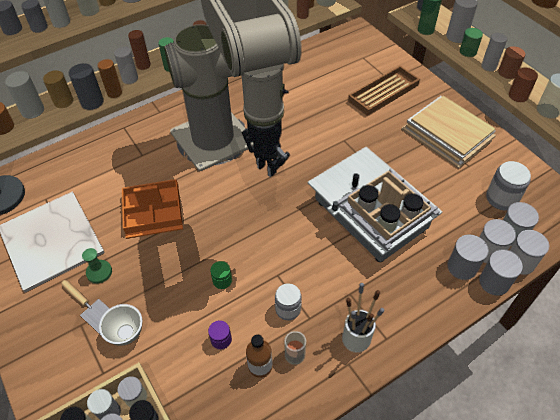

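The catch lies along the tray's front with its knob at crop (215, 275). The rear-left jar has been knocked toward its pocket corner, with its lid now at (128, 88). I check that it's upright using both cameras.

```bash
python3 - <<'E'
from h import *
im=r.capture("top"); s=r.capture("scene")
Pl=[]
S=np.array([.5559,.2364]);c,sn=np.cos(.0745),np.sin(.0745)
for cam,I in(("top",im),("scene",s)):
    d=((I.max(2)<58)*255).astype(np.uint8); n,l,st,ce=cv2.connectedComponentsWithStats(d)
    for i in range(1,n):
        X=at(cam,ce[i][::-1],.157)
        w=X[:2]-S; u=np.array([c*w[0]+sn*w[1],-sn*w[0]+c*w[1]])-[.04,0]
        if 120<st[i,4]<700 and abs(u[0])<.09 and abs(u[1])<.09: print(cam,st[i],"tray xy of lid",np.round(u,4))
E
```

```text
top [114 111  27  25 427] tray xy of lid [0.0531 0.0323]
top [149 114  26  25 488] tray xy of lid [ 0.0412 -0.0435]
top [150 152  26  25 319] tray xy of lid [-0.0373 -0.0471]
scene [358 185  20  18 269] tray xy of lid [-0.0371 -0.0458]
scene [403 193  20  19 285] tray xy of lid [0.0578 0.0285]
scene [379 204  21  19 299] tray xy of lid [ 0.0462 -0.0453]
```

Both cameras put the knocked lid at standing height inside its pocket (tray x ≈ 0.055, y ≈ 0.030), so the jar is upright. I hand in.

```bash
python3 -c "
from h import *
print(r.hand_in())"
```

```text
the job is handed in; nothing more can be done
None
```

I handed the job in; no verdict came back, but the last pictures show the three lidded jars upright in the tray, the tray home against the back stop, the catch shut, and the tin, bottle and open jar still standing.

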